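# Open the eccentric-cam vice over a brass blank

## Robot

A 7-joint arm with a two-finger parallel gripper is mounted at the origin on the work surface. World frame = base frame: x ahead of the robot, y to its left, z up, the work surface at z = 0. Lengths are in m, angles in rad, forces in N, time in s.
With the tool pointing down it reaches from about 0.4 to 0.875 m from the base axis. Payload 19.3 kg.
Tool frame: the origin (TCP) lies midway between the tips of the shut fingers; the grasp point (between the pads) lies 19 mm behind it (bot.grip_point_offset is the distance from the TCP to the grasp point, in m); z points along the fingers, y is the direction in which the jaws open and shut (so a half turn about z gives the same grasp; the last joint's range is limited). The gripper opens to 85 mm and grips with 20 to 120 N. Pads are 22 mm wide; open, the fingers measure 114 mm over their backs; the gripper's body (76 mm by 85 mm) begins 54 mm behind the grasp point. The pads swing forward as they close: fully open they stand 13 mm farther back than shut.
Start: joints at [1.092, 0.521, -0.036, 1.599, 0.021, 1.021, -0.113], TCP at [0.248, -0.574, 0.231] pointing down, gripper open.
Joint ranges: [-2.91, 2.91], [-0.3, 2.13], [-1.5, 1.42], [0.17, 2.43], [-1.26, 4.41], [0.16, 1.93], [-2.52, 2.52]. Speed limits (rad/s): [1.89, 1.89, 2.39, 2.39, 3.01, 3.01, 3.01].

## Interface

Orientations are given as [roll, pitch, yaw] about the fixed x, y, z axes, in that order (R = Rz(yaw) Ry(pitch) Rx(roll)).
In Python, from workcell import bot, viewer, workorder gives the robot as it stands.
- The arm moves only by the tool move_arm, never from a script. Its argument "plan" is a list of rows, each a list of 6 numbers: the shift along the tool's x, y, z scaled (see below), then the turn, a rotation vector about the tool's x, y, z scaled (see below). A call has 1 to 5 rows; each row shifts and turns the commanded pose from where the row before left it, along the tool's axes as they then stand; what a row does not reach is not made up. The controller multiplies each number of a shift by 0.025 m and each number of a turn by pi rad. A row lasts 1/10 s, in which the tool goes at most 50 mm and 8.59 degrees, less where a joint would pass 70% of its speed; a pose out of reach is approached as far as the arm can. A call with a number of a shift or a turn outside -1 to 1 is refused whole. A call with a gripper value outside its range is refused whole. "claw" is the closure, from -1 (fully open) to 1 (shut), so that 0 is half open, set as the call begins (left out, the last holds). The fingers move at their own pace and stop on an object; "force" is the grip in N (left out, the last holds). Time passes only in rows, so rows that do not move let the fingers close. It gives the time, the measured TCP pose, the force and the opening at its end, in the units of the state.
- bot.observe(): the state, without advancing time (a new reading comes with each control period).
- viewer.grab_frame(name): name is "side" or "top"; returns the picture (420x560x3 uint8, red, green, blue); there is no depth.
- viewer.camera_info(name): a dict with "K" (3x3 intrinsics, pixels), "R" (3x3) and "t" (3): a world point X has camera coordinates R X + t. Camera axes: x right, y down, z forward; pixel columns grow to the right and rows downward; lengths in m; the calibration is good to about 2 mm. A picture is of the moment at which its call begins. camera_info takes no time and is no camera call.
- workorder.job_done(): hands the job in, once; it reports no verdict.
The state is a dict: "clock": time; "qpos": joint angles; "qd": joint speeds; "joint_efforts": joint torques, N m; "position": TCP position; "tool_rot": TCP orientation; "force": force on the tool from outside, world axes, zero at the start; "moment": the same for the moment, N m; "grip_width": finger opening in m.
Only numpy, scipy, OpenCV 4.12 (cv2) and the standard library are available. Lean on these libraries where they do the work, as an engineer would, in place of code of your own. Each camera call takes 0.05 s, during which the arm holds its last target.

## Task

The round brass blank is shut in the eccentric-cam vice. Push the ball-ended lever round counter-clockwise (seen from above) as far as it goes, so that the cam stands at its low point, and only then push the sliding jaw back, away from the blank, until it rests fully against the cam. Everything is only pushed, nothing picked up: leave the blank lying where it is, neither shifted nor lifted, and do not disturb the other things on the bench.

Things in the scene. Friction and masses are not known exactly. Their poses are not given: they have to be found in the camera images.
- vice: Eccentric-cam vice fixed to the bench: grey base plate 280 x 110 x 14 mm. Origin: centre of the plate's underside. Its x axis (within 0.45 rad of the robot's x) is the opening direction, y left, z up. Along x: fixed jaw, brass blank, sliding jaw, dark pear-shaped cam with lever. Beside the slide (y 31 to 43 mm either side, x -36 to +42) low strips, tops 26 mm above the bench.
- jaw_face (a point): Point on the blank-side face of the sliding jaw, mid-width, 50 mm above the bench; vice x -41 mm when shut. Push it here along vice +x. The steel jaw plate is 84 mm wide (y), 14 thick (x), 30 to 62 mm above the bench; below and behind it is the slide block, 60 wide, 56 long, top at 37 mm. Above 40 mm the space before this face, over blank and fixed jaw, is free.
- jaw (a joint): Sliding jaw (the cam's follower), m: 0 = shut on the blank, grows along vice +x towards the cam. With the cam high the cam stops it after 1 to 3 mm; with the cam low it meets the cam at about 0.019, fully open. No spring: about 4 N of friction, stays where it is left.
- cam_pivot (a point): Point on the cam's vertical axis (vice x +62, y 0 mm), at the height of the lever bar's centre line, 42.5 mm above the bench. A hub 30 mm across stands there, its screw head up to 54 mm high.
- lever_ball (a point): Centre of the black ball, 26 mm across, ending the cam lever, 96 mm from the axis, 42.5 mm above the bench. The lever is a straight level steel bar 12 mm thick from hub to ball, clear beneath (base plate top at 14 mm, bare bench beyond). Locked, it points to the vice's right (-y) within 0.2 rad; at the low point along vice +x, turned 10 degrees to +y.
- cam (a joint): Cam and lever angle, rad, counter-clockwise seen from above: 0 = high point (nose of the cam towards the jaw; lever 100 degrees clockwise of vice +x), 1.92 = low-point end stop. Starts at 0 to 0.35. Stiff: 0.3 N m of friction (about 5 N at 65 mm from the axis); stays where it is left.
- fixed_jaw (a point): Middle of the top edge of the fixed steel jaw, on the side facing the blank (vice x -106 mm), 40 mm above the bench; the jaw is 24 thick (x) and 90 wide (y).
- blank: Turned brass blank, a flange 64 mm across and 8 thick with a boss 28 mm wide, 14 high in all, lying loose on the base plate between the jaws with about 1 mm play; top 28 mm above the bench. Origin: centre of its underside. It stays where it is.
- boss: Domed brass boss, 44 mm across, 22 high, standing on the bench left of the vice; leave alone. Origin: centre of its underside.
- offcut: Brass tube offcut, 22 mm across, 30 high, standing on the bench left of the vice; leave alone. Origin: centre of its underside.
- parallel: Plain ground steel bar 90 x 12 x 25 mm high, lying on the bench left of the vice; leave alone. Origin: centre of its underside.
- hexkey: L-shaped dark steel hex key, 6 mm thick, 100 mm long leg, lying on the bench to the right of the vice's fixed jaw; leave alone. Origin: under the middle of the long leg.
- tin: Flat round metal tin, 68 mm across, 50 high, farther right on the bench; leave alone. Origin: centre of its underside.
- hammer: Hammer, 260 mm long, lying far left on the bench; leave alone. Origin: on its underside near the middle.
- driver: Screwdriver, 200 mm long, lying far right on the bench; leave alone. Origin: on its underside near the middle.
Not all that is in view belongs to the job. What is shaped like the blank but black, green or turquoise is not meant.

How it is judged:
On the way, in this order (a step that is already met when the one before it is completed fails the run):
1. the lever is turned to the low-point stop (within 0.17 rad) while the jaw is still shut (value of joint cam above 1.75 rad and value of joint jaw below 0.006 m), for 0.2 s.
2. the sliding jaw is pushed back against the cam (value of joint jaw above 0.017 m), for 0.2 s.
At the end, for the whole second after the job is handed in: The cam lever is within 0.17 rad of its low-point stop, the sliding jaw is back against the cam (moved at least 17 of about 19 mm) and at rest, and the blank lies flat within 8 mm of where it was (value of joint cam above 1.75 rad and value of joint jaw above 0.017 m and velocity of joint jaw between -0.005 and 0.005 m/s and distance of blank from where it was at the start of the episode below 0.008 m and linear speed of blank below 0.01 m/s and angle between blank's own z axis and vertical below 0.1 rad); the robot touches nothing.
It fails at once if the blank is shifted by more than 8 mm or lifted (distance of blank from where it was at the start of the episode above 0.008 m or angle between blank's own z axis and vertical above 0.15 rad).
It fails at once if another thing on the bench is moved by more than 20 mm (distance of any of boss, offcut, parallel, hexkey, tin, hammer, driver from where it was at the start of the episode above 0.02 m).
It also fails if it takes over 48 s, if anything falls off the work surface, if the arm or the gripper's body presses on something with over 40 N, if the wrist force passes 120 N, or if a joint passes its speed limit or range.

## Working session

There is one attempt and no reset: what is moved stays moved. The work goes in short steps, Python scripts to look and compute and a tool call to move; the robot and the scene stay as the last step left them, time stands still between calls to the robot, and variables do not carry over. Pictures are saved under pics/ and viewed, and the job is handed in when it is done.

Besides the shell and the picture viewer there is one more tool, called after ">>>" in YAML: its name, and indented under it one key for each argument. move_arm: Moves the arm, as the interface text tells. Shifts and turns lie within -1 to 1; 1 stands for 0.025 m of shift or pi rad of turn. Its arguments: {"type":"object","properties":{"plan":{"type":"array","items":{"type":"array","items":{"type":"number"}}},"claw":{"type":"number"},"force":{"type":"number"}},"required":["plan"]}

```bash
mkdir -p pics; ls
python3 - <<'E'
from workcell import bot, viewer, workorder
import cv2
for n in ("side","top"):
    cv2.imwrite(f"pics/{n}0.png",viewer.grab_frame(n)[:,:,::-1])
    print(n,viewer.camera_info(n))
print(bot.observe())
E
```

```text
pics
side {'K': array([[521.43090507,   0.        , 275.43388466],
       [  0.        , 521.43090507, 205.8960655 ],
       [  0.        ,   0.        ,   1.        ]]), 'R': array([[-0.94882418, -0.31552251,  0.01334983],
       [-0.17046803,  0.47612232, -0.8626982 ],
       [ 0.26584455, -0.82082463, -0.50554287]]), 't': array([0.4588948 , 0.13333998, 1.17170319])}
top {'K': array([[404.70329156,   0.        , 284.62622749],
       [  0.        , 404.70329156, 209.63472845],
       [  0.        ,   0.        ,   1.        ]]), 'R': array([[-0.00913455, -0.99993454, -0.0068906 ],
       [-0.98696785,  0.01012279, -0.16059883],
       [ 0.16065806,  0.0053338 , -0.98699571]]), 't': array([-0.01062389,  0.46669029,  1.11011581])}
{'clock': 0.1, 'qpos': array([ 1.09176603,  0.52196487, -0.036317  ,  1.59993434,  0.02119593,
        1.02108731, -0.11284155]), 'qd': array([ 0.00071873, -0.00111096,  0.00081543, -0.00090509,  0.00143892,
        0.00063736,  0.00099159]), 'joint_efforts': array([ 5.41326008e-03, -9.28499866e+01,  1.98525891e+00, -3.70535553e+01,
        1.82503508e-02,  5.32101374e-03,  5.42877990e-05]), 'position': array([ 0.24830933, -0.57323872,  0.23078284]), 'tool_rot': array([-3.14058611e+00,  7.14210979e-05,  4.08766332e-01]), 'force': array([ 0.54403024, -0.84192793,  0.04567881]), 'moment': array([-0.01674012, -0.02341473, -0.01672581]), 'grip_width': 0.08581256254060453}
```

View pics/side0.png

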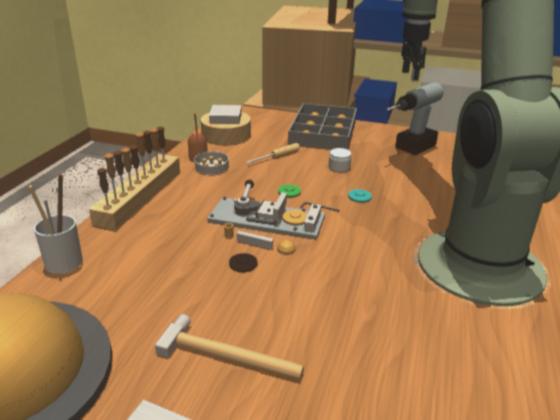

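View pics/top0.png

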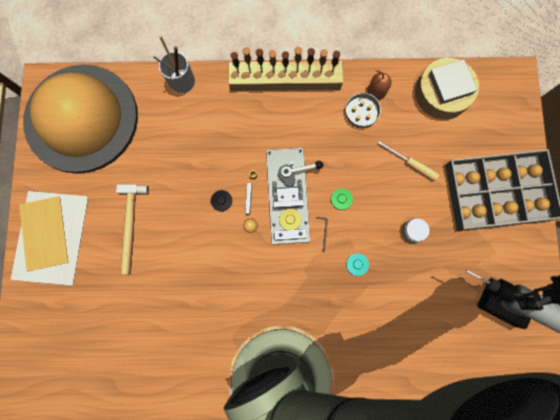

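The vice lies at about (288,197) in the top view. The ball is at (319,165) and the hub at (287,172). The blank is the yellow disc at (291,219). The look-alikes are green (342,199), turquoise (358,264) and black (221,201). I'll crop in close to check.

Run:
```python
import cv2
a=cv2.imread("pics/top0.png")[140:250,235:345]; cv2.imwrite("pics/topc.png",cv2.resize(a,(594,594),interpolation=cv2.INTER_CUBIC)[:594])
a=cv2.imread("pics/side0.png")[170:260,200:350]; cv2.imwrite("pics/sidec.png",cv2.resize(a,(800,480),interpolation=cv2.INTER_CUBIC))
```

```text
(no output)
```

View pics/topc.png

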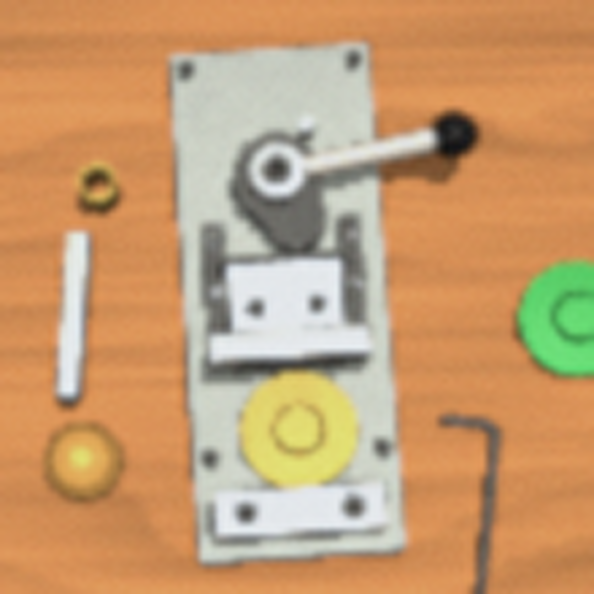

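View pics/sidec.png

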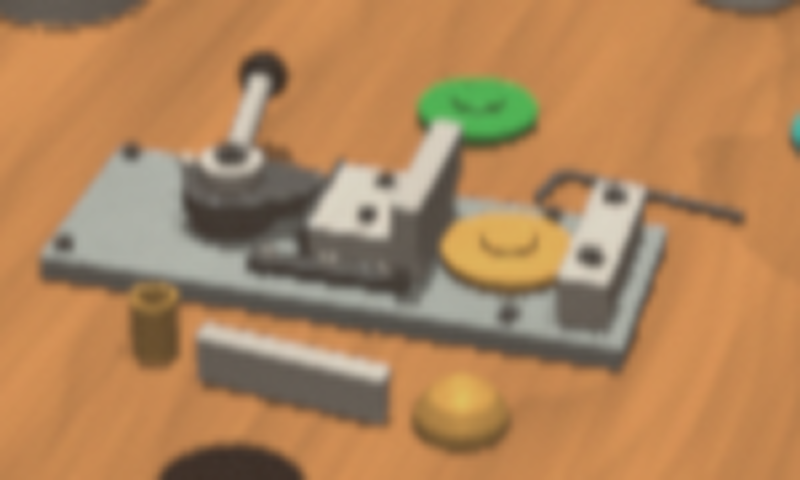

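The crop shows the plate corners at (172,57), (367,45), (404,550) and (200,562). The hub is at (276,169), the ball at (454,133), and the blank at (299,428). I'll convert these to world positions.

```bash
cat > h.py <<'E'
import numpy as np
from workcell import bot, viewer, workorder
def w(name,u,v,z):
    c=viewer.camera_info(name);K,R,t=c["K"],c["R"],c["t"]
    d=R.T@np.linalg.solve(K,[u,v,1]);o=-R.T@t
    return o+d*(z-o[2])/d[2]
def crop(u,v): return (235+(u+.5)/5.4-.5,140+(v+.5)/5.4-.5)
def side(u,v): return (200+(u+.5)/5.333-.5,170+(v+.5)/5.333-.5)
def px(name,X):
    c=viewer.camera_info(name);p=c["K"]@(c["R"]@np.array(X)+c["t"]);return p[:2]/p[2]
E
python3 - <<'E'
from h import *
np.set_printoptions(precision=4,suppress=True)
C=[w("top",*crop(*p),.014) for p in [(172,57),(367,45),(404,550),(200,562)]]
c=np.mean(C,0); d=(C[0]+C[1]-C[2]-C[3])/2; th=np.arctan2(d[1],d[0])
d2=(C[0]+C[3]-C[1]-C[2])/2
print("corners",C,c,np.linalg.norm(d),np.linalg.norm(d2),th,np.arctan2(-d2[0],d2[1]))
R=np.array([[np.cos(th),-np.sin(th)],[np.sin(th),np.cos(th)]])
for n,p,z in [("hub",(276,169),.054),("ball",(454,133),.0425),("blank",(299,428),.028),("jawL",(209,363),.062),("jawR",(370,353),.062)]:
    X=w("top",*crop(*p),z); print(n,X,R.T@(X-c)[:2])
for n,p,z in [("ball",(264,74),.0425),("hub",(231,153),.054),("jtop",(448,121),.062)]:
    X=w("side",*side(*p),z); print("side",n,X,R.T@(X-c)[:2])
C=[w("side",*side(*p),.014) for p in [(42,263),(622,352),(665,232),(132,148)]]
print("side",C,np.mean(C,0))
E
```

```text
corners [array([0.6498, 0.0373, 0.014 ]), array([ 0.6554, -0.0699,  0.014 ]), array([ 0.3776, -0.085 ,  0.014 ]), array([0.3723, 0.023 , 0.014 ])] [ 0.5138 -0.0237  0.014 ] 0.2780594938846332 0.1077540190728132 0.05279883947925237 0.05076626855078685
hub [ 0.5753 -0.0193  0.054 ] [0.0617 0.0011]
ball [ 0.597  -0.1142  0.0425] [ 0.0784 -0.0949]
blank [ 0.4414 -0.0301  0.028 ] [-0.0726 -0.0026]
jawL [0.4709 0.0161 0.062 ] [-0.0408  0.042 ]
jawR [ 0.4752 -0.0668  0.062 ] [-0.0408 -0.041 ]
side ball [ 0.5976 -0.116   0.0425] [ 0.0788 -0.0966]
side hub [ 0.576  -0.0162  0.054 ] [0.0625 0.0042]
side jtop [ 0.4849 -0.0667  0.062 ] [-0.0312 -0.0415]
side [array([0.6473, 0.0452, 0.014 ]), array([0.3725, 0.0272, 0.014 ]), array([ 0.3791, -0.0803,  0.014 ]), array([ 0.651 , -0.0696,  0.014 ])] [ 0.5125 -0.0194  0.014 ]
```

The measurements agree: pivot at about (0.575,-0.019), vice yaw about 0.052, and the lever at -80° in the vice frame, so the cam is at about 0.35. Next I shut the fingers and travel at height to the -x side of the bar.

>>> move_arm:
  plan:
    - [0.5,-0.5,0,0,0,0.03]
    - [0.8,-0.8,0,0,0,0.03]
    - [0.8,-0.8,0,0,0,0]
    - [0.8,-0.8,0,0,0,0]
    - [0.8,-0.8,0,0,0,0]
  claw: 1
  force: 60

```text
clock: 0.6
position: [0.3136, -0.459, 0.2311]
tool_rot: [-3.141, 0.0, 0.22]
force: [0.5, 0.3, -1.1]
grip_width: 0.0123
```

>>> move_arm:
  plan:
    - [0.8,-0.8,0,0,0,0]
    - [0.8,-0.8,0,0,0,0]
    - [0.8,-0.8,0,0,0,0]
    - [0.8,-0.8,0,0,0,0]
    - [0.8,-0.8,0,0,0,0]

```text
clock: 1.1
position: [0.3893, -0.3396, 0.2311]
tool_rot: [-3.141, 0.0, 0.22]
force: [0.1, -0.6, 0.2]
grip_width: 0.0004
```

>>> move_arm:
  plan:
    - [0.8,-0.8,0,0,0,0]
    - [0.8,-0.8,0,0,0,0]
    - [0.8,-0.8,0,0,0,0]
    - [0.8,-0.8,0,0,0,0]
    - [0,0,0,0,0,0]

```text
clock: 1.6
position: [0.4513, -0.2419, 0.2311]
tool_rot: [-3.14, -0.001, 0.225]
force: [-0.2, -0.2, -0.1]
grip_width: -0.0004
```

>>> move_arm:
  plan:
    - [0.8,-0.7,0,0,0,0]
    - [0.8,-0.7,0,0,0,0]
    - [0.8,-0.7,0,0,0,0]
    - [0.8,-0.7,0,0,0,0]
    - [0.8,-0.7,0,0,0,0]

```text
clock: 2.1
position: [0.5282, -0.1377, 0.2311]
tool_rot: [-3.142, 0.001, 0.22]
force: [-0.1, -0.3, 0.4]
grip_width: -0.0
```

>>> move_arm:
  plan:
    - [0.8,-0.7,0,0,0,0]
    - [0.7,-0.7,0.4,0,0,0]
    - [0,0,0.8,0,0,0]
    - [0,0,0.8,0,0,0]
    - [0,0,0.8,0,0,0]

```text
clock: 2.6
position: [0.5567, -0.0961, 0.1603]
tool_rot: [3.141, 0.0, 0.22]
force: [0.1, 0.6, -0.0]
grip_width: 0.0001
```

>>> move_arm:
  plan:
    - [0,0,0.8,0,0,0]
    - [0,0,0.8,0,0,0]
    - [0,0,0.4,0,0,0]
    - [0,0,0,0,0,0]

```text
clock: 3.0
position: [0.5561, -0.0959, 0.1102]
tool_rot: [-3.141, 0.002, 0.22]
force: [0.2, 0.5, 0.4]
grip_width: -0.0001
```

Run:
```python
from h import *; import cv2
a=viewer.grab_frame("top")[120:250,225:355,::-1]; a=cv2.resize(a,(500,500),interpolation=cv2.INTER_CUBIC)
b=viewer.grab_frame("side")[90:250,180:360,::-1]
cv2.imwrite("pics/a1.png",a); cv2.imwrite("pics/b1.png",cv2.resize(b,None,fx=3.3,fy=3.3,interpolation=cv2.INTER_CUBIC))
print(bot.observe())
```

```text
{'clock': 3.1, 'qpos': array([ 0.16336583,  0.58515448, -0.13622639,  1.85524165,  0.11559948,
        0.70845613, -1.38901868]), 'qd': array([-4.44082586e-04, -1.34302466e-02, -6.36570313e-04, -4.74458238e-03,
       -1.40234546e-03,  5.55229024e-05, -8.05250039e-04]), 'joint_efforts': array([-9.52572125e-03, -8.76415229e+01, -1.56344706e-02, -2.72805941e+01,
        3.47054063e-02, -8.59895675e-02, -8.23884155e-03]), 'position': array([ 0.55713858, -0.0958474 ,  0.1118255 ]), 'tool_rot': array([ 3.14146795e+00, -3.01922666e-04,  2.20111770e-01]), 'force': array([-0.17545911,  0.21248668,  0.71060751]), 'moment': array([0.00615386, 0.05041507, 0.02285678]), 'grip_width': 0.00015046692446337044}
```

View pics/b1.png

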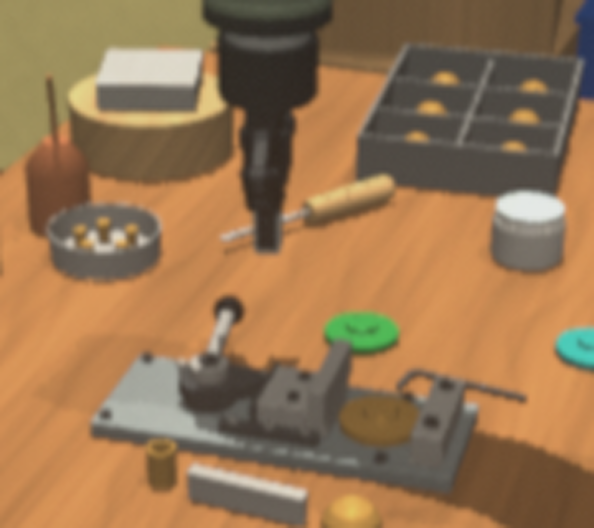

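View pics/a1.png

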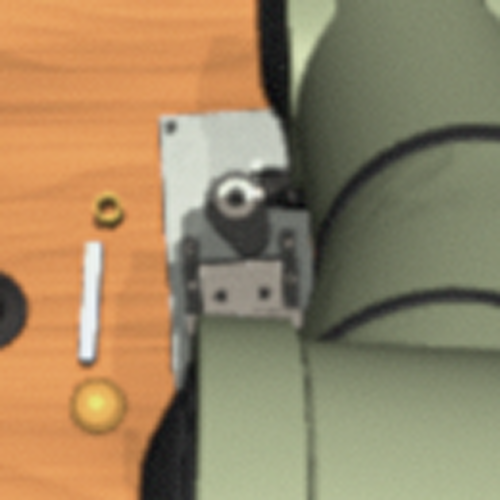

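The fingers hang over the right spot: in the side picture the tip is at about (268,250), on the fixed-jaw side of the bar. I go down 86 mm and shift about 7 mm towards the hub, clear of the ball.

>>> move_arm:
  plan:
    - [0,-0.3,0.8,0,0,0]
    - [0,0,0.8,0,0,0]
    - [0,0,0.8,0,0,0]
    - [0,0,0.8,0,0,0]
    - [0,0,0.2,0,0,0]

```text
clock: 3.6
position: [0.555, -0.0883, 0.0256]
tool_rot: [-3.141, 0.001, 0.22]
force: [0.3, -0.4, 0.3]
grip_width: 0.0002
```

Run:
```python
from h import *; import cv2
b=viewer.grab_frame("side")[120:250,180:340,::-1]
cv2.imwrite("pics/b2.png",cv2.resize(b,None,fx=4,fy=4,interpolation=cv2.INTER_CUBIC))
o=bot.observe();print(o["position"],o["force"])
```

```text
[ 0.55507101 -0.08831582  0.02577756] [-1.27789371  1.21631808 -0.51753874]
```

View pics/b2.png

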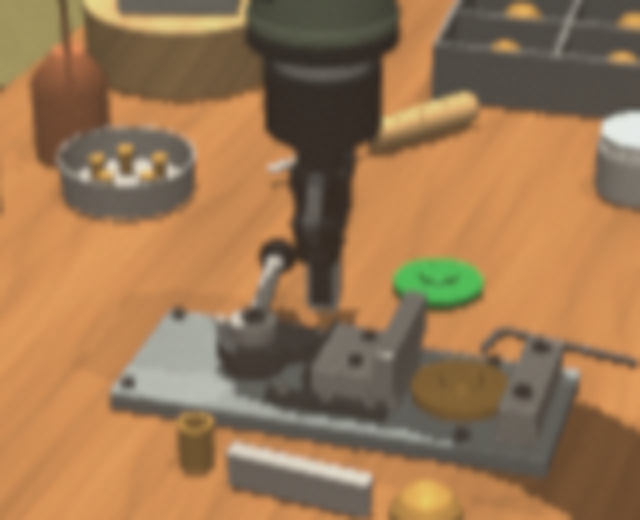

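The finger stands beside the bar with the ball at (277,255). The gap is about 18 mm. I close the gap, then push round along the arc while turning with the lever.

>>> move_arm:
  plan:
    - [0.3,0,0,0,0,0]
    - [0.25,0,0,0,0,0]
    - [0.15,0,0,0,0,0]
    - [0,0,0,0,0,0]

```text
clock: 4.05
position: [0.5732, -0.0843, 0.0269]
tool_rot: [3.141, -0.001, 0.22]
force: [0.2, -0.2, 0.4]
grip_width: -0.0
```

>>> move_arm:
  plan:
    - [0.26,0.055,0,0,0,-0.032]
    - [0.26,0.055,0,0,0,-0.032]
    - [0.26,0.055,0,0,0,-0.032]
    - [0.26,0.055,0,0,0,-0.032]

```text
clock: 4.45
position: [0.5981, -0.0811, 0.0265]
tool_rot: [3.141, 0.001, 0.626]
force: [-4.0, -3.6, 2.9]
grip_width: 0.0001
```

>>> move_arm:
  plan:
    - [0.26,0.055,0,0,0,-0.032]
    - [0.26,0.055,0,0,0,-0.032]
    - [0.26,0.055,0,0,0,-0.032]
    - [0.26,0.055,0,0,0,-0.032]
    - [0.26,0.055,0,0,0,-0.032]

```text
clock: 4.95
position: [0.6256, -0.0627, 0.0267]
tool_rot: [3.141, 0.001, 1.128]
force: [0.4, -5.9, 1.2]
grip_width: -0.0
```

>>> move_arm:
  plan:
    - [0.26,0.055,0,0,0,-0.032]
    - [0.26,0.055,0,0,0,-0.032]
    - [0.26,0.055,0,0,0,-0.032]
    - [0.26,0.055,0,0,0,-0.032]

```text
clock: 5.35
position: [0.6388, -0.0395, 0.0268]
tool_rot: [3.14, 0.002, 1.53]
force: [2.0, -5.3, 0.2]
grip_width: -0.0002
```

Run:
```python
from h import *; import cv2
a=viewer.grab_frame("top")[120:250,225:355,::-1]; a=cv2.resize(a,(400,400),interpolation=cv2.INTER_CUBIC)
b=cv2.resize(viewer.grab_frame("side")[130:260,200:330,::-1],(400,400),interpolation=cv2.INTER_CUBIC)
cv2.imwrite("pics/b3.png",np.hstack([a,b]))
o=bot.observe();print(o["position"],o["tool_rot"],o["force"])
d=o["position"][:2]-[.5754,-.019];p=o["tool_rot"][2];print(d@[np.cos(p),np.sin(p)],d@[np.sin(p),-np.cos(p)])
```

```text
[ 0.63864594 -0.03830103  0.02661905] [3.14053477e+00 2.56490677e-04 1.53014015e+00] [0.27377898 0.2442352  0.50227701]
-0.016714449435352444 0.06397816662921625
```

View pics/b3.png

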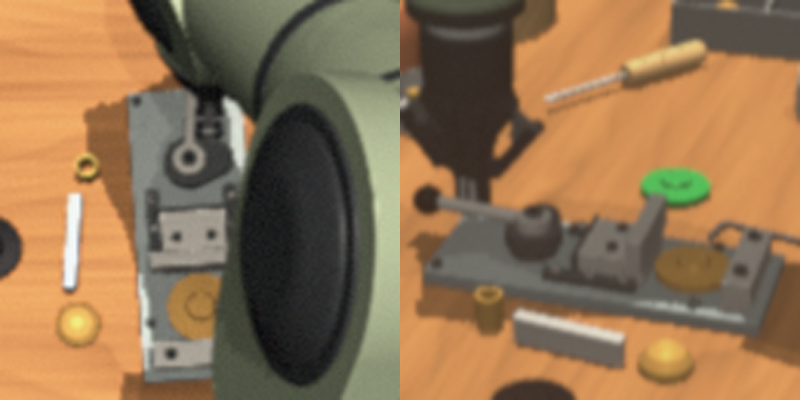

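The lever now points nearly along vice +x, with the ball at (428,198) in the right half. I go on gently to the stop.

>>> move_arm:
  plan:
    - [0.26,0.055,0,0,0,-0.032]
    - [0.26,0.055,0,0,0,-0.032]
    - [0.1,0.01,0,0,0,-0.013]

```text
clock: 5.75
position: [0.6411, -0.0231, 0.0266]
tool_rot: [3.141, 0.001, 1.771]
force: [5.1, -4.4, 0.2]
grip_width: 0.0001
```

>>> move_arm:
  plan:
    - [0.06,0.0,0,0,0,0]
    - [0.06,0.0,0,0,0,0]

```text
clock: 5.95
position: [0.6407, -0.0215, 0.0266]
tool_rot: [3.14, 0.002, 1.766]
force: [8.7, -12.3, -1.0]
grip_width: -0.0003
```

>>> move_arm:
  plan:
    - [0.06,0.0,0,0,0,0]
    - [0.04,0.0,0,0,0,0]
    - [0,0,0,0,0,0]

```text
clock: 6.25
position: [0.6407, -0.0213, 0.0267]
tool_rot: [3.14, 0.005, 1.764]
force: [9.1, -18.2, -2.2]
grip_width: 0.0002
```

Run:
```python
from h import *; import cv2
a=viewer.grab_frame("top")[120:250,225:355,::-1]; a=cv2.resize(a,(400,400),interpolation=cv2.INTER_CUBIC)
f=viewer.grab_frame("side")[:,:,::-1]; cv2.imwrite("pics/s4.png",f)
b=cv2.resize(f[130:260,200:330],(400,400),interpolation=cv2.INTER_CUBIC)
cv2.imwrite("pics/b4.png",np.hstack([a,b]))
o=bot.observe();print(o["position"],o["tool_rot"],o["force"])
for k in (1.57,1.75,1.92):
  t=k-np.deg2rad(100)+.052; X=np.array([.5754,-.019,.0425])+.096*np.array([np.cos(t),np.sin(t),0]); print(k,X,(px("side",X)-[200,130])*400/130+[400,0],(px("top",X)-[225,120])*400/130)
```

```text
[ 0.64067732 -0.02132077  0.02671454] [3.14021184 0.00453643 1.76397046] [  9.21239466 -17.09107988  -2.94359857]
1.57 [ 0.67067084 -0.03080962  0.0425    ] [433.99490539 195.22150465] [198.04339529  61.46086528]
1.75 [ 0.67124589 -0.01356252  0.0425    ] [424.75423561 204.53726197] [179.77319008  61.07834981]
1.92 [0.66894432 0.00257453 0.0425    ] [419.06869905 214.00580954] [162.70347866  63.60558436]
```

View pics/b4.png

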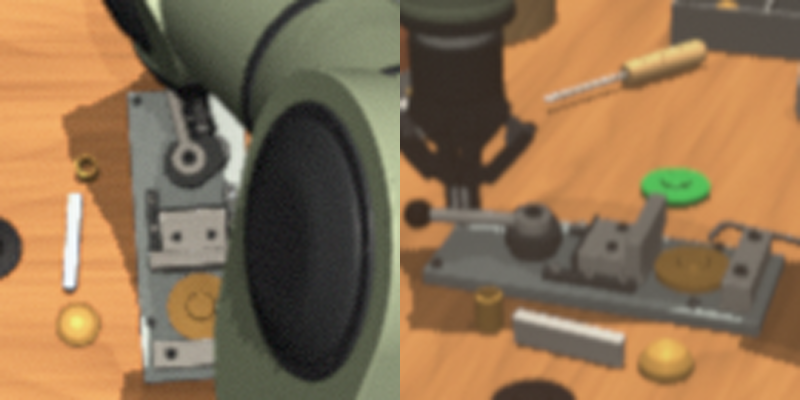

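The ball is at (418,214) in the side crop. For 1.92 rad it should be at (419,214), and the force has risen to 19 N, so the lever is at the stop with the jaw still shut. I back off, lift, and go over to the jaw.

>>> move_arm:
  plan:
    - [-0.5,0,0,0,0,0]
    - [-0.7,0,0,0,0,0]
    - [0,0,-0.8,0,0,0]
    - [0,0,-0.8,0,0,0]
    - [0,0,-0.8,0,0,0]

```text
clock: 6.85
position: [0.6451, -0.0477, 0.0869]
tool_rot: [-3.141, -0.0, 1.767]
force: [0.5, 0.5, 0.8]
grip_width: -0.0001
```

>>> move_arm:
  plan:
    - [0,0,-0.8,0,0,0]
    - [0,0,-0.8,0,0,0]
    - [0,0,-0.6,0,0,0.045]
    - [0,0,0,0,0,0]

```text
clock: 7.25
position: [0.6463, -0.0474, 0.1433]
tool_rot: [3.139, 0.0, 1.622]
force: [0.6, -1.1, 0.3]
grip_width: 0.0001
```

>>> move_arm:
  plan:
    - [0.13,-0.8,0,0,0,0]
    - [0.13,-0.8,0,0,0,0]
    - [0.13,-0.8,0,0,0,0]
    - [0.13,-0.8,0,0,0,0]
    - [0.13,-0.8,0,0,0,0]

```text
clock: 7.75
position: [0.5434, -0.0366, 0.1406]
tool_rot: [-3.141, -0.0, 1.63]
force: [0.0, 0.3, -0.1]
grip_width: -0.0
```

>>> move_arm:
  plan:
    - [0.13,-0.8,0,0,0,0]
    - [0.13,-0.8,0,0,0,0]
    - [0.13,-0.8,0,0,0,0]
    - [0.13,-0.8,0,0,0,0]
    - [0.13,-0.8,0,0,0,0]

```text
clock: 8.25
position: [0.4426, -0.026, 0.1407]
tool_rot: [-3.141, -0.0, 1.63]
force: [-0.4, -0.2, -0.4]
grip_width: -0.0
```

>>> move_arm:
  plan:
    - [0,-0.1,0.6,0,0,0]
    - [0,0,0.8,0,0,0]
    - [0,0,0.6,0,0,0]
    - [0,0,0,0,0,0]
    - [0,0,0,0,0,0]

```text
clock: 8.75
position: [0.4411, -0.0258, 0.0912]
tool_rot: [-3.141, -0.0, 1.629]
force: [1.0, -0.3, 1.2]
grip_width: -0.0001
```

Run:
```python
from h import *; import cv2
b=cv2.resize(viewer.grab_frame("side")[100:260,180:340,::-1],(560,560),interpolation=cv2.INTER_CUBIC)
cv2.imwrite("pics/b5.png",b)
o=bot.observe();print(o["position"],o["tool_rot"],o["force"])
c,s=np.cos(.052),np.sin(.052);d=o["position"][:2]-[.5135,-.0225];print("vice",d@[c,s],d@[-s,c])
```

```text
[ 0.44143667 -0.02575346  0.09161991] [-3.14158080e+00 -2.16747260e-04  1.62860198e+00] [ 0.24293824 -0.25965659 -0.16775676]
vice -0.07213502947613383 0.0004965378646621936
```

View pics/b5.png

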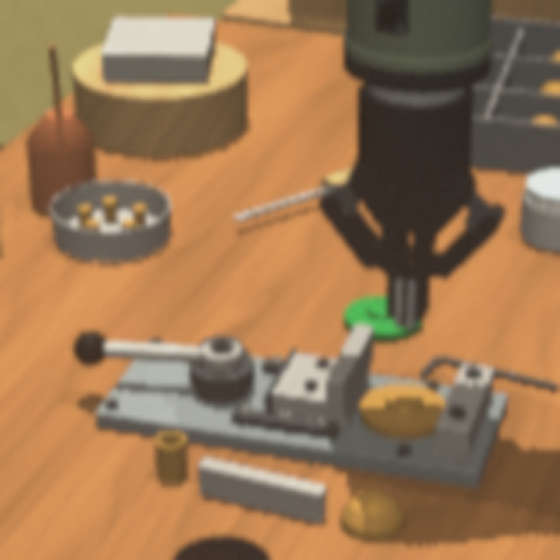

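The tip is at (408,325), over the blank and in front of the jaw plate. The lever is still at its stop, with the ball at (90,347). I go down to z 0.046 and push along tool +y, which is vice +x.

>>> move_arm:
  plan:
    - [0,0,0.7,0,0,0]
    - [0,0,0.7,0,0,0]
    - [0,0,0.42,0,0,0]
    - [0,0,0,0,0,0]

```text
clock: 9.2
position: [0.441, -0.0256, 0.0453]
tool_rot: [-3.14, -0.0, 1.628]
force: [0.4, 0.3, 0.7]
grip_width: -0.0001
```

>>> move_arm:
  plan:
    - [0,0.25,0,0,0,0]
    - [0,0.25,0,0,0,0]
    - [0,0.2,0,0,0,0]
    - [0,0.2,0,0,0,0]

```text
clock: 9.6
position: [0.4642, -0.0245, 0.0461]
tool_rot: [-3.141, 0.0, 1.627]
force: [-4.9, 0.4, 4.7]
grip_width: -0.0003
```

>>> move_arm:
  plan:
    - [0,0.15,0,0,0,0]
    - [0,0.15,0,0,0,0]
    - [0,0.1,0,0,0,0]

```text
clock: 9.9
position: [0.4739, -0.0239, 0.0458]
tool_rot: [-3.141, 0.0, 1.628]
force: [-4.3, -1.2, 3.6]
grip_width: -0.0001
```

>>> move_arm:
  plan:
    - [0,0.1,0,0,0,0]
    - [0,0.1,0,0,0,0]
    - [0,0.06,0,0,0,0]

```text
clock: 10.2
position: [0.4802, -0.0236, 0.0457]
tool_rot: [-3.141, 0.0, 1.628]
force: [-9.7, -1.1, 5.8]
grip_width: -0.0002
```

>>> move_arm:
  plan:
    - [0,0.06,0,0,0,0]
    - [0,0.06,0,0,0,0]

```text
clock: 10.4
position: [0.4807, -0.0236, 0.0455]
tool_rot: [-3.137, 0.001, 1.628]
force: [-26.5, -0.2, 23.3]
grip_width: -0.0002
```

The force jumped to 27 N while the tip stood still, so the jaw rests on the cam. I back off and lift away clear.

>>> move_arm:
  plan:
    - [0,-0.3,0,0,0,0]
    - [0,-0.5,0,0,0,0]
    - [0,0,-0.7,0,0,0]
    - [0,0,-0.8,0,0,0]
    - [0,0,-0.8,0,0,0]

```text
clock: 10.9
position: [0.4637, -0.0241, 0.1041]
tool_rot: [3.141, -0.001, 1.628]
force: [-0.3, 0.0, 0.5]
grip_width: 0.0
```

>>> move_arm:
  plan:
    - [0.5,0,-0.8,0,0,0]
    - [-0.8,0,-0.8,0,0,0]
    - [-0.8,0,-0.8,0,0,0]
    - [-0.8,0,-0.8,0,0,0]
    - [-0.8,0,0,0,0,0]

```text
clock: 11.4
position: [0.4688, -0.0927, 0.1857]
tool_rot: [3.137, 0.001, 1.628]
force: [-0.3, -0.2, -0.9]
grip_width: 0.0001
```

>>> move_arm:
  plan:
    - [-0.8,0,0,0,0,0]
    - [-0.8,0,0,0,0,0]
    - [-0.8,0,0,0,0,0]
    - [-0.8,0,0,0,0,0]
    - [-0.8,0,0,0,0,0]

```text
clock: 11.9
position: [0.4733, -0.1926, 0.1834]
tool_rot: [3.14, 0.0, 1.628]
force: [-0.7, 0.2, 0.9]
grip_width: 0.0005
```

>>> move_arm:
  plan:
    - [-0.8,0,0,0,0,0]
    - [-0.8,0,0,0,0,0]
    - [-0.8,0,0,0,0,0]
    - [-0.8,0,0,0,0,0]
    - [0,0,0,0,0,0]

```text
clock: 12.4
position: [0.4775, -0.2742, 0.1831]
tool_rot: [3.141, 0.001, 1.625]
force: [1.3, 0.5, 0.4]
grip_width: -0.0
```

Run:
```python
from h import *; import cv2
t=viewer.grab_frame("top")[140:250,235:345,::-1]
a=cv2.resize(t,(594,594),interpolation=cv2.INTER_CUBIC); cv2.imwrite("pics/a6.png",a)
f=viewer.grab_frame("side")[:,:,::-1][170:260,200:350]
cv2.imwrite("pics/b6.png",cv2.resize(f,(800,480),interpolation=cv2.INTER_CUBIC))
o=bot.observe();print(o["clock"],o["position"],o["force"])
```

```text
12.5 [ 0.47761784 -0.27152711  0.1832338 ] [0.10859791 0.31873068 0.19447853]
```

View pics/a6.png

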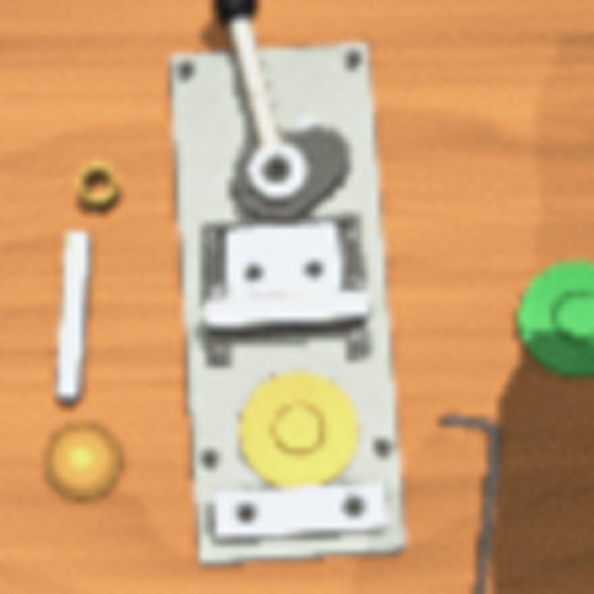

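View pics/b6.png

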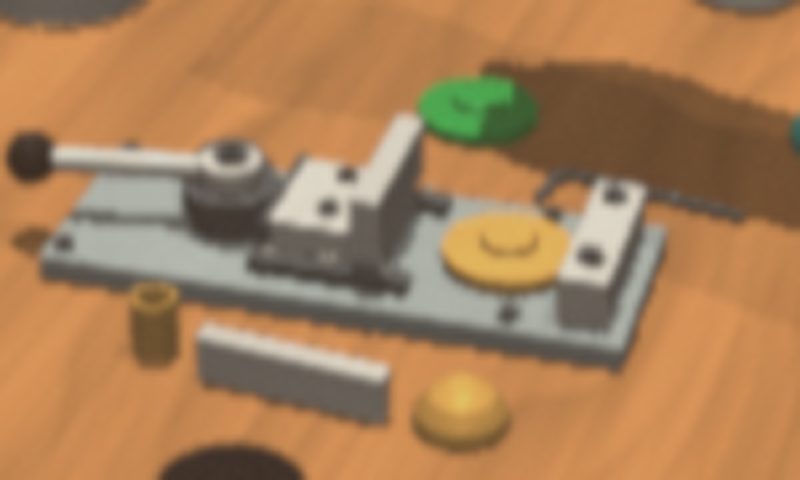

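The lever is at the stop, with the ball at (236,8). The jaw's screw holes moved from v 307/302 to 272/268, and the blank is unmoved at (299,428). I'll measure the travel and the blank, then hand in if both agree.

Run:
```python
from h import *; import cv2
A=cv2.imread("pics/topc.png");B=cv2.imread("pics/a6.png")
def m(x0,y0,x1,y1,z):
    r=cv2.matchTemplate(B,A[y0:y1,x0:x1],cv2.TM_CCOEFF_NORMED);_,s,_,(x,y)=cv2.minMaxLoc(r)
    return s,(x-x0,y-y0),np.linalg.norm(w("top",*crop(x,y),z)-w("top",*crop(x0,y0),z))*1e3
print("block",m(240,280,335,325,.037)); print("plate",m(200,325,380,362,.062)); print("blank",m(235,375,365,485,.028))
```

```text
block (0.9837181568145752, (-3, -35), np.float64(19.035541013139316))
plate (0.9258434772491455, (-4, -36), np.float64(19.076550474201017))
blank (0.8868331909179688, (0, 0), np.float64(0.0))
```

```bash
python3 -c "
from workcell import workorder
print(workorder.job_done())"
```

```text
the job is handed in; nothing more can be done
None
```

I handed the job in at about 12.5 s, with both steps done in order and the final checks in agreement.

- **Lever:** I pushed it counter-clockwise with shut fingers until it met its stop. The force rose to about 19 N, and the ball's pixel matched the predicted 1.92 rad position. The jaw was still shut in that picture.
- **Sliding jaw:** I then pushed it along vice +x until the force jumped to about 27 N and the fingers stopped advancing. Image matching gives 19.0 mm of travel on the slide block and 19.1 mm on the jaw plate.
- **Blank:** It showed no measurable shift in the top view. The match score was 0.89.
- **Other items:** The boss, offcut, parallel and hex key look unmoved in the final crops. I did not check the tin, hammer and driver in a last picture, but the arm did not go near them below about 0.18 m.

The arm ended about 0.25 m to the right of the vice, with the tip at 0.18 m height, touching nothing. No check failed or disagreed.

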